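# Stack an embossing tool on the press bolster

## Robot

A 6-joint arm with a two-finger parallel gripper is mounted at the origin on the work surface. World frame = base frame: x ahead of the robot, y to its left, z up, the work surface at z = 0. Lengths are in m, angles in rad, forces in N, time in s.
With the tool pointing down it reaches from about 0.275 to 0.85 m from the base axis. Payload 5.2 kg.
Tool frame: the origin (TCP) lies on the centre line of the jaws, within the pads' length; the fingertips stand bot.tips_ahead ahead of it and the grasp point (between the pads) lies 5 mm behind it (bot.tips_ahead is the distance from the TCP to the fingertips, in m); z points along the fingers, y is the direction in which the jaws open and shut (so a half turn about z gives the same grasp; the last joint's range is limited). The gripper opens to 85 mm and grips with 20 to 120 N. Pads are 22 mm wide; open, the fingers measure 114 mm over their backs; the gripper's body (76 mm by 85 mm) begins 54 mm behind the grasp point. The pads swing forward as they close: fully open they stand 13 mm farther back than shut.
Start: joints at [1.058, 0.259, 1.535, -0, 1.348, -0.203], TCP at [0.168, 0.524, 0.245] pointing down, gripper open.
Joint ranges: [-3.14, 3.14], [-0.91, 2.08], [0.19, 2.58], [-1.22, 4.36], [0.22, 2.71], [-3.12, 3.12]. Speed limits (rad/s): [2.57, 2.57, 3.14, 3.14, 3.14, 3.14].

## Interface

Orientations are given as a unit quaternion [x, y, z, w].
In Python, from plant import bot, eyes, close_job gives the robot as it stands.
- The arm moves only by the shell command python3 -m handwheel 'ROWS' [FORCE]. ROWS is JSON, a list that holds one entry, the list of rows, each a list of 7 numbers: the shift along the tool's x, y, z in units of 40 mm (1.0 is 40 mm), then the turn, a rotation vector about the tool's x, y, z in units of 8 degrees (1.0 is 8 degrees), then the opening, from 0 (shut) to 1 (fully open). In form: [[[x, y, z, wx, wy, wz, fingers], ...]]. A call has 1 to 12 rows; each row is the pose to reach, as a shift and turn from the pose commanded when the call began, along the tool's axes at that moment; what a row does not reach only later rows make up. A row lasts 1/8 s, in which the tool goes at most 62.5 mm and 10.7 degrees, less where a joint would pass 70% of its speed; a pose out of reach is approached as far as the arm can. A call with a gripper value outside its range is refused whole. The fingers move at their own pace and stop on an object; FORCE is the grip in N (left out, the last holds). Time passes only in rows, so rows that repeat a pose let the fingers close. It gives the time, the measured TCP pose, the force and the opening at its end, in the units of the state.
- bot.state(): the state, without advancing time (a new reading comes with each control period).
- eyes.capture(name): name is "side" or "top" or "wrist"; returns a dict with "img" (384x512x3 uint8, red, green, blue), "range_z" (384x512 float32, m along the optical axis (not along the pixel's ray), 0 where there is no reading), "K" (3x3 intrinsics, pixels), "rvec" (rotation vector, rad) and "tvec" (3), from world to camera coordinates, as OpenCV has them. Camera axes: x right, y down, z forward; pixel columns grow to the right and rows downward; lengths in m; the calibration is good to about 2 mm. The wrist camera is an equidistant fisheye: a pixel r from the principal point sees the ray r / f radians off the axis. A picture is of the moment at which its call begins.
- close_job(): hands the job in, once; it reports no verdict.
Trained networks look in a picture, given as the dict that the camera call returned (one of the last four; its "shot" number tells which), for a name from the list of things; names that differ only in an ending like _2 or _b are one class to them, and where a whole thing is asked for, a point or a joint stands for the part that bears it (a point fixed in the world has none). Each returns a list of dicts, best first, with "confidence" (0 to 1); they miss things now and then, are a little off and sometimes report something else, mostly with a low value. They report only what shows in the picture. A call takes as long as a camera call. They do not tell look-alikes from the thing itself.
- eyes.spot_in(thing, picture): "uv" ([column, row] in pixels, amid what is visible of it).
- eyes.silhouettes(thing, picture): "mask" (384x512 bool, what is visible of it) and "uv" ([column, row] in pixels, amid what is visible of it).
- eyes.mark_of(thing, picture): "uv" ([column, row] in pixels: a listed point, or the origin of a listed thing).
The state is a dict: "time": time; "qpos": joint angles; "joint_velocities": joint speeds; "joint_efforts": joint torques, N m; "position": TCP position; "tcp_rot": TCP orientation; "ft_force": force on the tool from outside, world axes, zero at the start; "wrist_torque": the same for the moment, N m; "opening": opening from 0.0 (shut) to 1.0 (fully open).
Only numpy, scipy, OpenCV 4.12 (cv2) and the standard library are available. Lean on these libraries where they do the work, as an engineer would, in place of code of your own. Each camera call takes 0.05 s, during which the arm holds its last target.

## Task

Set up the embossing tool on the round bolster (not the square one), one piece at a time from the bottom up: first the rectangular steel packing block lying flat, then the round die on it, then the brass blank flat on the die, and last the punch standing stem up on the blank, each one centred over the middle of the round bolster. Do not shift or knock over the dish or the tin. At the end everything is let go and standing still.

Things in the scene. Friction and masses are not known exactly. Their poses are not given: they have to be found in the camera images.
- packer_c (a point): Packing block: plain dark steel rectangular block, 84 mm (its x) by 50 mm (its y) by 18 mm high, lying flat on the bench, about 0.6 kg. The point is its centre, 9 mm above its underside; z is up.
- die_c (a point): Die: grey steel disc, 56 mm in diameter and 20 mm high, with thin rings engraved in its top face (flat, nothing stands up), lying flat, rings up, about 0.4 kg. The point is its centre, 10 mm above its underside; z is up along its axis.
- blank_c (a point): Blank: plain brass rectangular plate, 60 mm (its x) by 36 mm (its y) by 12 mm thick, lying flat, about 0.2 kg. The point is its centre, 6 mm above its underside; z is up.
- punch_c (a point): Punch: grey steel, a round foot 40 mm in diameter and 14 mm high with a round stem 24 mm in diameter and 30 mm high above it on the same axis, 44 mm high in all, standing stem up, about 0.25 kg. The point is on its axis half-way up, 22 mm above its underside (8 mm above the top of the foot); z is up along the stem.
- round_bolster_top (a point): Round bolster, where the stack is built: grey disc 100 mm in diameter and 25 mm high, fixed to the bench, with a dark ring and a small dark centre dot marked on its flat top. The point is the middle of its top face, 25 mm above the bench; z is up.
- square_bolster: Square bolster, not used in this job: grey block 80 mm by 80 mm by 25 mm high, fixed to the bench, a dark dot at each corner of its top. Its origin is the centre of its underside; x and y run along its sides.
- dish: Round open dark steel dish, 88 mm across its rim, 22 mm high, loose, with two small pins in it. Origin at the centre of its underside. Not to be shifted.
- tin: Closed round tin, 54 mm in diameter and 38 mm high, aluminium with a dark lid, loose. Origin at the centre of its underside. Not to be shifted.
Mind the look-alikes: they are no part of the job. Leave any blue look-alike of the part that bears packer_c alone. What is shaped like the part that bears die_c but orange is not meant.

How it is judged:
By the outcome, as a careful person would: the job done as asked, in the order asked, and still so for the second after the job is handed in, with the robot touching nothing.
It also fails if it takes over 112 s, if anything falls off the work surface, if the arm or the gripper's body presses on something with over 40 N, if the wrist force passes 120 N, or if a joint passes its speed limit or range.

## Working session

There is one attempt and no reset: what is moved stays moved. The work goes in short steps, Python scripts to look and compute and a shell command to move; the robot and the scene stay as the last step left them, time stands still between calls to the robot, and variables do not carry over. Pictures are saved under pics/ and viewed, and the job is handed in when it is done.

```bash
ls; mkdir -p pics; python3 - <<'E'
from plant import bot, eyes
import cv2
print(bot.state(), bot.tips_ahead)
for n in ("top","side","wrist"):
    c=eyes.capture(n); cv2.imwrite(f"pics/{n}0.png",c["img"][:,:,::-1]); print(n,c["K"],c["rvec"],c["tvec"])
E
```

```text
pics
{'time': 0.0, 'qpos': array([ 1.05816182e+00,  2.59347363e-01,  1.53609186e+00,  1.60587146e-05,
        1.34798838e+00, -2.02818821e-01]), 'joint_velocities': array([ 0.00081287,  0.00015171, -0.00174531, -0.00014105, -0.00049454,
       -0.00192111]), 'joint_efforts': array([ 3.89913748e-04, -4.46040201e+01, -2.90564632e+01, -2.70776045e-04,
        1.18457727e-02,  2.98635689e-05]), 'position': array([0.16741713, 0.52337425, 0.24446879]), 'tcp_rot': array([ 1.54290743e-01,  9.88025063e-01, -8.56655333e-04, -3.28584400e-04]), 'ft_force': array([ 0.44043846, -0.27082484,  0.19861857]), 'wrist_torque': array([ 0.05337261, -0.00458752, -0.04536865]), 'opening': 1.0024198589997801} 0.014
top [[468.34466089   0.         247.14679317]
 [  0.         468.34466089 186.34290928]
 [  0.           0.           1.        ]] [ 2.1612571  -2.18352062  0.14836035] [-0.10432865  0.59950399  1.34836558]
side [[426.82677009   0.         259.87014424]
 [  0.         426.82677009 187.1341968 ]
 [  0.           0.           1.        ]] [ 0.06751632 -2.79230348  1.39153459] [0.5869563  0.12109799 1.29657349]
wrist [[297.31863964   0.         257.76019311]
 [  0.         297.31863964 190.56219332]
 [  0.           0.           1.        ]] [-2.33523071 -1.70295531 -0.25181698] [-0.54821848 -0.03766039  0.38000605]
```

View pics/top0.png

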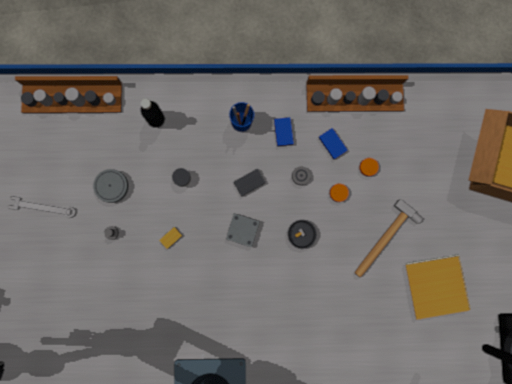

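View pics/side0.png

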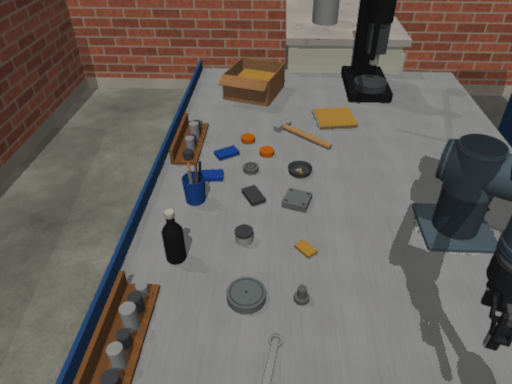

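View pics/wrist0.png

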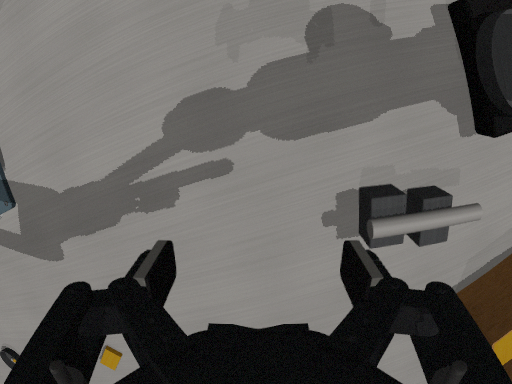

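Top view: the packer is the dark block at (250,183), with blue look-alikes at (284,131) and (333,143). The die is the grey disc at (301,176), with orange ones at (369,167) and (340,193). The blank is at (171,238), the punch at (112,233), the round bolster at (111,186) and the square one at (243,229). The dish is at (302,234) and the tin at (181,178).

```bash
cat > h.py <<'E'
import numpy as np, cv2
from plant import bot, eyes
from scipy.spatial.transform import Rotation as R
def cloud(c):
    K=c["K"]; z=c["range_z"].astype(float); v,u=np.mgrid[0:z.shape[0],0:z.shape[1]]
    P=np.stack([(u-K[0,2])/K[0,0]*z,(v-K[1,2])/K[1,1]*z,z],-1)
    Rm=cv2.Rodrigues(np.array(c["rvec"]))[0]
    W=(P-np.array(c["tvec"]))@Rm
    W[z<=0]=np.nan
    return W
def onplane(c,uv,h):
    K=c["K"]; Rm=cv2.Rodrigues(np.array(c["rvec"]))[0]; t=np.array(c["tvec"])
    uv=np.atleast_2d(uv).astype(float)
    d=np.c_[(uv[:,0]-K[0,2])/K[0,0],(uv[:,1]-K[1,2])/K[1,1],np.ones(len(uv))]@Rm
    o=-Rm.T@t
    return o+d*((h-o[2])/d[:,2])[:,None]
def proj(c,P):
    return cv2.projectPoints(np.atleast_2d(P).astype(float),np.array(c["rvec"]),np.array(c["tvec"]),c["K"],None)[0][:,0]
E
python3 - <<'E'
from h import *
top={"packer_c":.018,"die_c":.02,"blank_c":.012,"punch_c":.044,"round_bolster_top":.025,"square_bolster":.025,"dish":.022,"tin":.038}
mid={"packer_c":.009,"die_c":.01,"blank_c":.006,"punch_c":.022,"round_bolster_top":.025,"square_bolster":0,"dish":0,"tin":0}
for cam in("top","side"):
    c=eyes.capture(cam); W=cloud(c)
    for n in top:
        for m in eyes.mark_of(n,c)[:4]:
            print(cam,n,"mark",np.round(m["uv"],1),round(m["confidence"],2),onplane(c,m["uv"],mid[n])[0].round(4))
        if n=="round_bolster_top" : continue
        for s in eyes.silhouettes(n,c)[:4]:
            M=s["mask"]; w=W[M]; zt=np.nanpercentile(w[:,2],90)
            v,u=np.nonzero(M); g=onplane(c,np.c_[u,v],top[n])
            r=cv2.minAreaRect((g[:,:2]*1000).astype(np.float32))
            print("   sil",np.round(s["uv"],1),round(s["confidence"],2),M.sum(),"ztop %.4f"%zt,"rect mm",np.round(r[0],1),np.round(r[1],1),round(r[2],1),"rgb",c["img"][M].mean(0).round())
E
```

```text
top packer_c mark [283.2 130.3] 0.78 [ 0.773  -0.2234  0.009 ]
top packer_c mark [330.  141.9] 0.74 [ 0.7359 -0.366   0.009 ]
top packer_c mark [248.7 182.6] 0.73 [ 0.6128 -0.1159  0.009 ]
   sil [285.3 131.6] 0.69 454 ztop 0.0225 rect mm [ 767.4 -223. ] [86.8 51.3] 5.3 rgb [ 23.  57. 125.]
   sil [333.1 145.3] 0.67 458 ztop 0.0221 rect mm [ 729.2 -371.8] [81.9 54. ] 33.3 rgb [ 22.  56. 124.]
   sil [250.4 182.4] 0.6 470 ztop 0.0222 rect mm [ 613.6 -117.7] [51.  85.5] 28.3 rgb [54. 55. 57.]
top die_c mark [341.9 191.7] 0.74 [ 0.5825 -0.397   0.01  ]
top die_c mark [298.7 175.5] 0.56 [ 0.633  -0.2674  0.01  ]
top die_c mark [369.3 166.1] 0.52 [ 0.66   -0.4834  0.01  ]
   sil [297.2 174.8] 0.7 279 ztop 0.0246 rect mm [ 630.1 -276. ] [54.2 54.8] 88.7 rgb [78. 77. 77.]
   sil [370.7 168.3] 0.59 304 ztop 0.0239 rect mm [ 655.7 -478.1] [58.3 55. ] 89.5 rgb [139.  77.  14.]
   sil [343.9 193.6] 0.5 281 ztop 0.0239 rect mm [ 577.7 -385.8] [54.2 54.1] 87.9 rgb [142.  78.  11.]
   sil [109.2 233.2] 0.5 154 ztop 0.0467 rect mm [467.2 289.2] [38.2 38. ] 1.1 rgb [73. 71. 71.]
top blank_c mark [16
[... 2439 characters left out ...]
.2 34. ] 89.1 rgb [83. 82. 81.]
side round_bolster_top mark [247.4 288. ] 0.87 [0.6055 0.2848 0.025 ]
side square_bolster mark [298.  198.2] 0.94 [ 0.4674 -0.1178  0.    ]
side square_bolster mark [243.3 241.2] 0.71 [ 0.6317  0.0921 -0.    ]
   sil [297.6 199.3] 0.92 543 ztop 0.0244 rect mm [475.5 -78. ] [106.5  84.5] 72.8 rgb [89. 94. 92.]
   sil [296.6 165.4] 0.89 352 ztop 0.0184 rect mm [ 459.7 -254.5] [106.6  81.8] 89.7 rgb [62. 62. 61.]
   sil [297.4 198.1] 0.22 517 ztop 0.0245 rect mm [475.  -83.2] [103.7  84.6] 72.2 rgb [89. 93. 92.]
side tin mark [243.3 241.3] 0.66 [0.6316 0.0926 0.    ]
   sil [243.2 236.6] 0.66 363 ztop 0.0371 rect mm [630.9 106.9] [51.9 86.5] 3.6 rgb [79. 80. 79.]
```

```bash
cat >> h.py <<'E'
def plan(p=None,jaw=None):
    """p target TCP world, jaw: jaw axis heading deg (mod 180); prints move in tool units"""
    s=bot.state(); Rt=R.from_quat(s["tcp_rot"]); M=Rt.as_matrix()
    P=np.array(s["position"])
    print("t %.2f"%s["time"],"pos",P.round(4),"jaw heading %.1f"%np.degrees(np.arctan2(M[1,1],M[0,1])),"toolz",M[:,2].round(4),"q6 %.2f"%s["qpos"][5],"F",s["ft_force"].round(1),"open %.3f"%s["opening"])
    if p is None: return
    # desired orientation: z down, y along jaw heading
    if jaw is None: jaw=np.degrees(np.arctan2(M[1,1],M[0,1]))
    best=None
    for a in (jaw,jaw+180):
        y=np.array([np.cos(np.radians(a)),np.sin(np.radians(a)),0]); z=np.array([0,0,-1.]); x=np.cross(y,z)
        D=np.c_[x,y,z]; rv=(Rt.inv()*R.from_matrix(D)).as_rotvec()
        if best is None or np.linalg.norm(rv)<np.linalg.norm(best): best=rv
    print("shift",(M.T@(np.array(p)-P)/.04).round(3),"turn",(np.degrees(best)/8).round(3))
def wcam(c):
    s=bot.state(); M=R.from_quat(s["tcp_rot"]).as_matrix()
    Rm=cv2.Rodrigues(np.array(c["rvec"]))[0]; o=-Rm.T@np.array(c["tvec"])
    return M.T@(o-s["position"]), M.T@Rm.T
def fish(c,uv,h):
    K=c["K"]; Rm=cv2.Rodrigues(np.array(c["rvec"]))[0]; t=np.array(c["tvec"])
    uv=np.atleast_2d(uv).astype(np.float64)
    n=cv2.fisheye.undistortPoints(uv[:,None],K,np.zeros(4))[:,0]
    d=np.c_[n,np.ones(len(n))]@Rm; o=-Rm.T@t
    return o+d*((h-o[2])/d[:,2])[:,None]
def fproj(c,P):
    return cv2.fisheye.projectPoints(np.atleast_2d(P).astype(float)[:,None],np.array(c["rvec"],float).reshape(3,1),np.array(c["tvec"],float).reshape(3,1),c["K"],np.zeros(4))[0][:,0]
def wcloud(c):
    z=c["range_z"].astype(float); v,u=np.mgrid[0:z.shape[0],0:z.shape[1]]
    uv=np.c_[u.ravel(),v.ravel()].astype(float)
    n=cv2.fisheye.undistortPoints(uv[:,None],c["K"],np.zeros(4))[:,0]
    P=np.c_[n,np.ones(len(n))]*z.reshape(-1,1)
    Rm=cv2.Rodrigues(np.array(c["rvec"]))[0]
    W=(P-np.array(c["tvec"]))@Rm; W[z.ravel()<=0]=np.nan
    return W.reshape(z.shape+(3,))
E
python3 - <<'E'
from h import *
c=eyes.capture("wrist"); a,b=wcam(c); print(a,b)
print(fproj(c,[[.45,.12,.012]]))
plan([.60,-.13,.2],28.3)
t=eyes.capture("top")
im=t["img"][:,:,::-1][120:260,90:390]; cv2.imwrite("pics/crop.png",cv2.resize(im,None,fx=2.6,fy=2.6,interpolation=cv2.INTER_CUBIC))
E
```

```text
[ 0.07429259 -0.00068021 -0.12874112] [[-1.13254119e-03 -9.56295015e-01 -2.92401371e-01]
 [ 9.99999293e-01 -9.77211882e-04 -6.77279785e-04]
 [ 3.61941188e-04 -2.92401931e-01  9.56295446e-01]]
[[110.65886249 359.041147  ]]
t 1.80 pos [0.1677 0.5238 0.2453] jaw heading 72.2 toolz [-0.e+00 -1.e-04 -1.e+00] q6 -0.20 F [0.3 1.1 0.5] open 0.997
shift [-15.277 -12.272   1.134] turn [-0.     0.     5.494]
```

View pics/crop.png

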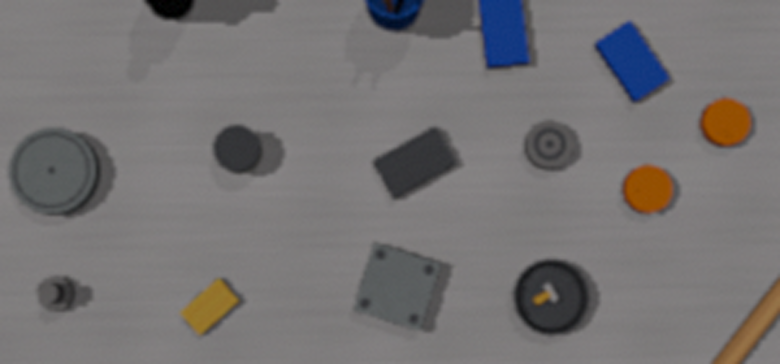

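The crop confirms the choice: dark packer at crop (417,163) and grey ringed die at (549,145), both clear of the blue and orange look-alikes. First I'll move over the bolster side for a close look.

```bash
python3 -c "
from h import *
plan([.50,.22,.26],28.3)"
```

```text
t 1.85 pos [0.1677 0.5238 0.2453] jaw heading 72.3 toolz [ 0.  0. -1.] q6 -0.20 F [-0.3  0.   0.1] open 1.002
shift [-10.228  -4.701  -0.367] turn [0.    0.    5.494]
```

```bash
python3 -m handwheel '[[[-10.2,-4.7,-0.4,0,0,5.5,1],[-10.2,-4.7,-0.4,0,0,5.5,1],[-10.2,-4.7,-0.4,0,0,5.5,1],[-10.2,-4.7,-0.4,0,0,5.5,1],[-10.2,-4.7,-0.4,0,0,5.5,1],[-10.2,-4.7,-0.4,0,0,5.5,1],[-10.2,-4.7,-0.4,0,0,5.5,1],[-10.2,-4.7,-0.4,0,0,5.5,1],[-10.2,-4.7,-0.4,0,0,5.5,1],[-10.2,-4.7,-0.4,0,0,5.5,1]]]' 60
python3 - <<'E'
from h import *
c=eyes.capture("wrist"); cv2.imwrite("pics/w1.png",c["img"][:,:,::-1]); W=wcloud(c); plan()
import pickle; pickle.dump(c,open("w1.pkl","wb"))
for n,h,m_ in (("blank_c",.012,.006),("punch_c",.044,.022),("round_bolster_top",.025,.025)):
    for m in eyes.mark_of(n,c)[:3]: print(n,np.round(m["uv"],1),round(m["confidence"],2),fish(c,m["uv"],m_)[0].round(4))
    if n[0]!='r':
      for s in eyes.silhouettes(n,c)[:3]:
        M=s["mask"]; v,u=np.nonzero(M); w=W[M]; zt=np.nanpercentile(w[:,2],90); tp=w[np.abs(w[:,2]-np.nanmedian(w[:,2][w[:,2]>zt-.004]))<.003]
        r=cv2.minAreaRect((tp[:,:2]*1000).astype(np.float32))
        print(" sil",np.round(s["uv"],1),round(s["confidence"],2),M.sum(),"ztop %.4f"%zt,"rect",np.round(r[0],1),np.round(r[1],1),round(r[2],1))
E
```

```text
time: 3.1
position: [0.4977, 0.2215, 0.2612]
tcp_rot: [0.513, 0.859, -0.0, -0.0]
ft_force: [0.3, 0.4, -0.7]
opening: 1.003
t 3.15 pos [0.4977 0.2217 0.2614] jaw heading 28.4 toolz [-4.e-04  4.e-04 -1.e+00] q6 -0.28 F [-0.3 -0.  -0. ] open 0.999
 sil [196.2 209.3] 0.92 1124 ztop 0.0131 rect [451.7 115.8] [36.6 59.9] 41.8
 sil [263.5 104. ] 0.59 788 ztop 0.0445 rect [468.6 289.6] [23.1 22.2] 28.3
 sil [173.4 312.3] 0.42 363 ztop 0.0256 rect [497.1 -66.1] [13.  51.5] 57.2
```

View pics/w1.png

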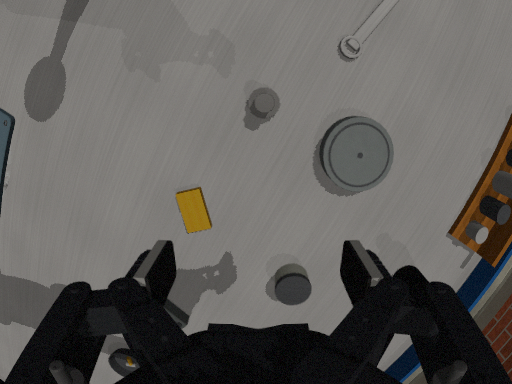

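The wrist view shows the blank at (194,211), the punch at (263,102), the bolster with its dot at (360,155) and the tin at (293,288).

```bash
python3 - <<'E'
from h import *
import pickle
c=pickle.load(open("w1.pkl","rb")); W=wcloud(c); 
def region(xy,rad,zlo,zhi):
    m=(np.hypot(W[...,0]-xy[0],W[...,1]-xy[1])<rad)&(W[...,2]>zlo)&(W[...,2]<zhi); return W[m]
for nm,xy,rad,zl,zh in (("bolster",(.607,.296),.075,.02,.031),("punchstem",(.467,.287),.03,.038,.05),("punchfoot",(.467,.287),.03,.010,.05),("blank",(.4517,.1158),.05,.008,.017),("bench",(.53,.2),.03,-.01,.01)):
    p=region(xy,rad,zl,zh); (cx,cy),r=cv2.minEnclosingCircle((p[:,:2]*1000).astype(np.float32)); q=cv2.minAreaRect((p[:,:2]*1000).astype(np.float32))
    print(nm,len(p),"z",np.median(p[:,2]).round(4),"mean",p[:,:2].mean(0).round(4),"circ",round(cx,1),round(cy,1),round(r,1),"rect",np.round(q[0],1),np.round(q[1],1),q[2])
g=cv2.cvtColor(c["img"],cv2.COLOR_RGB2GRAY)[145:166,350:372]; i=np.unravel_index(g.argmin(),g.shape)
w=np.clip(70.-g,0,None); w=np.where(g<g.min()+12,1.,0); v,u=np.nonzero(w); print(u.mean()+350,v.mean()+145,g.min(),fish(c,[u.mean()+350,v.mean()+145],.025))
plan([.605,-.14,.2],28.3)
E
```

```text
bolster 4189 z 0.0254 mean [0.6053 0.293 ] circ 607.8 292.5 50.4 rect [607.1 293. ] [98.8 98.7] 47.51840591430664
punchstem 331 z 0.0441 mean [0.4685 0.2895] circ 468.7 289.6 12.0 rect [468.6 289.6] [23.1 22.2] 28.32827377319336
punchfoot 793 z 0.015 mean [0.4686 0.2895] circ 468.4 289.6 20.3 rect [469.1 289.9] [37.6 39.4] 28.630313873291016
blank 1048 z 0.0121 mean [0.4515 0.1172] circ 451.9 116.0 34.2 rect [451.9 115.8] [36.6 60. ] 42.212955474853516
bench 1464 z 0.0001 mean [0.5298 0.2004] circ 530.0 200.0 30.0 rect [530.  200.1] [59.3 59.1] 61.926422119140625
359.9 154.95 56 [[0.60854655 0.29303567 0.025     ]]
t 3.40 pos [0.4984 0.2212 0.2615] jaw heading 28.3 toolz [ 2.e-04  1.e-04 -1.e+00] q6 -0.28 F [-0.  -1.1  0.3] open 1.000
shift [-9.213 -1.938  1.537] turn [0.002 0.    0.004]
```

```bash
python3 -m handwheel '[[[-9.6,-1.8,0.4,0,0,0,1],[-9.6,-1.8,0.4,0,0,0,1],[-9.6,-1.8,0.4,0,0,0,1],[-9.6,-1.8,0.4,0,0,0,1],[-9.6,-1.8,0.4,0,0,0,1],[-9.6,-1.8,0.4,0,0,0,1],[-9.6,-1.8,0.4,0,0,0,1],[-9.6,-1.8,0.4,0,0,0,1],[-9.6,-1.8,0.4,0,0,0,1]]]'
cat >> h.py <<'E'
def seg(W,nm,xy,rad,zl,zh):
    m=(np.hypot(W[...,0]-xy[0],W[...,1]-xy[1])<rad)&(W[...,2]>zl)&(W[...,2]<zh); p=W[m]
    f=(p[:,:2]*1000).astype(np.float32); (cx,cy),r=cv2.minEnclosingCircle(f); q=cv2.minAreaRect(f)
    print(nm,len(p),"z",np.median(p[:,2]).round(4),"mean",p[:,:2].mean(0).round(4),"circ",round(cx,1),round(cy,1),round(r,1),"rect",np.round(q[0],1),np.round(q[1],1),round(q[2],1))
E
python3 - <<'E'
from h import *
c=eyes.capture("wrist"); cv2.imwrite("pics/w2.png",c["img"][:,:,::-1]); W=wcloud(c)
seg(W,"packer",(.614,-.117),.07,.012,.025)
seg(W,"die",(.632,-.27),.05,.014,.026)
seg(W,"tin",(.63,.088),.05,.03,.05)
plan([.614,-.117,.06],28.3)
E
```

```text
time: 4.53
position: [0.6169, -0.1501, 0.2454]
tcp_rot: [0.513, 0.859, 0.0, -0.0]
ft_force: [-0.3, 0.5, -0.4]
opening: 0.996
packer 2815 z 0.0181 mean [ 0.6148 -0.1192] circ 615.3 -120.0 47.5 rect [ 615.2 -119.4] [50.5 83.6] 28.0
die 1177 z 0.0204 mean [ 0.6336 -0.2745] circ 634.1 -276.3 28.5 rect [ 634.2 -275.9] [53.4 54.1] 36.0
tin 999 z 0.0379 mean [0.6337 0.0736] circ 630.7 81.2 27.1 rect [635.8  73.6] [53.4 34.9] 34.4
t 4.58 pos [ 0.617  -0.1499  0.2457] jaw heading 28.4 toolz [ 1.e-04  5.e-04 -1.e+00] q6 -0.91 F [-0.1  0.9 -0.7] open 0.999
shift [0.758 0.323 4.642] turn [ 0.002 -0.003  0.008]
```

View pics/w2.png

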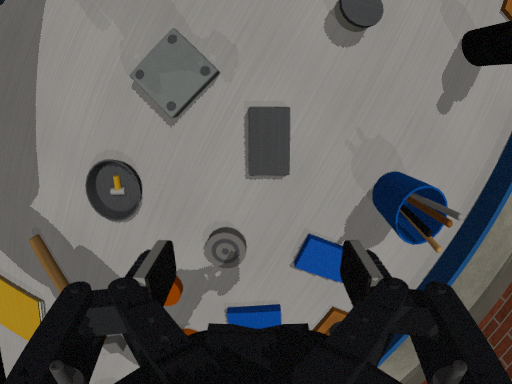

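The wrist view shows the packer at (268,142), its size matching (50.5 x 83.6, top 18.1), and the die at (225,247). Next I'll measure where the fingertips stand.

```bash
python3 -m handwheel '[[[0.8,0.32,3.4,0,0,0,0.72],[0.8,0.32,3.4,0,0,0,0.72],[0.8,0.32,3.4,0,0,0,0.72],[0.8,0.32,3.4,0,0,0,0.72],[0.8,0.32,3.4,0,0,0,0.72]]]'
python3 - <<'E'
from h import *
print(bot.tips_ahead)
c=eyes.capture("wrist"); cv2.imwrite("pics/w3.png",c["img"][:,:,::-1]); W=wcloud(c)
s=bot.state(); M=R.from_quat(s["tcp_rot"]).as_matrix(); T=(W-s["position"])@M
m=(np.abs(T[...,0])<.02)&(np.abs(T[...,1])<.07)&(T[...,2]<.05)&(T[...,2]>-.06)
p=T[m]
for sg in(1,-1):
    q=p[p[:,1]*sg>0]; print(sg,len(q), "zmax",np.percentile(q[:,2],[90,97,99.5]).round(4),"inner y",np.percentile(q[q[:,2]>np.percentile(q[:,2],80),1]*sg,[1,10,50]).round(4))
seg(W,"packer",(.615,-.12),.07,.012,.025)
plan([.6152,-.1197,.03],28.0)
E
```

```text
time: 5.2
position: [0.6154, -0.1185, 0.1124]
tcp_rot: [0.513, 0.858, 0.0, 0.003]
ft_force: [0.4, -0.3, 0.1]
opening: 0.719
0.014
1 6373 zmax [-0.0109  0.0002  0.006 ] inner y [0.0301 0.0303 0.0309]
-1 6357 zmax [-0.0108  0.0006  0.0062] inner y [0.0306 0.0308 0.0313]
packer 6230 z 0.0181 mean [ 0.6139 -0.1172] circ 615.7 -119.5 47.7 rect [ 615.  -119.6] [50.4 83.6] 28.7
t 5.25 pos [ 0.6154 -0.1187  0.1123] jaw heading 28.2 toolz [ 0.0051 -0.0021 -1.    ] q6 -0.86 F [0.6 0.4 0.6] open 0.720
shift [-0.012 -0.023  2.059] turn [0.025 0.03  0.031]
```

View pics/w3.png

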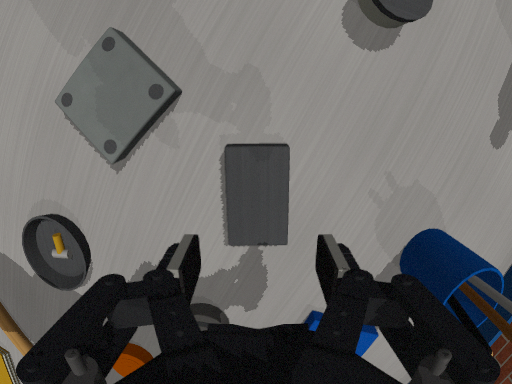

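```bash
python3 -m handwheel '[[[0,0,1.3,0,0,0,0.72],[0,0,2.0,0,0,0,0.72],[0,-0.02,2.3,0,0,0,0.72],[0,-0.02,2.47,0,0,0,0.72],[0,-0.02,2.47,0,0,0,0.72],[0,-0.02,2.47,0,0,0,0.6],[0,-0.02,2.47,0,0,0,0.5],[0,-0.02,2.47,0,0,0,0.4],[0,-0.02,2.47,0,0,0,0.4],[0,-0.02,2.47,0,0,0,0.4]]]' 60
```

```text
time: 6.5
position: [0.6144, -0.1183, 0.0125]
tcp_rot: [0.513, 0.858, 0.001, 0.002]
ft_force: [0.9, 0.8, 5.0]
opening: 0.574
```

```bash
python3 - <<'E'
from h import *
plan([.6076,.293,.13],28.0)
E
```

```text
t 6.50 pos [ 0.6144 -0.1183  0.0125] jaw heading 28.3 toolz [ 0.0041 -0.0011 -1.    ] q6 -0.86 F [0.9 0.8 5. ] open 0.574
shift [ 9.13   4.727 -2.95 ] turn [0.022 0.021 0.032]
```

```bash
python3 -m handwheel '[[[0,0,-0.5,0,0,0,0.4],[0,0,-1.5,0,0,0,0.4],[0,0,-3.0,0,0,0,0.4],[0,0,-3.0,0,0,0,0.4]]]'
python3 - <<'E'
from h import *
plan([.6076,.293,.13],28.0)
E
```

```text
time: 7.0
position: [0.6157, -0.1193, 0.136]
tcp_rot: [0.513, 0.858, 0.001, 0.005]
ft_force: [1.7, -0.6, -5.7]
opening: 0.566
t 7.00 pos [ 0.6157 -0.1193  0.136 ] jaw heading 28.3 toolz [ 0.0096 -0.0039 -0.9999] q6 -0.86 F [ 1.7 -0.6 -5.7] open 0.566
shift [9.175 4.701 0.107] turn [0.047 0.057 0.033]
```

```bash
python3 -m handwheel '[[[1,0.5,0,0,0,0,0.4],[2.2,1.1,0,0,0,0,0.4],[3.4,1.75,0,0,0,0,0.4],[4.6,2.35,0,0,0,0,0.4],[5.8,3,0,0,0,0,0.4],[7,3.6,0,0,0,0,0.4],[8,4.1,0,0,0,0,0.4],[8.8,4.5,0,0,0,0,0.4],[9.18,4.7,0,0,0,0,0.4],[9.18,4.7,0,0,0,0,0.4],[9.18,4.7,0,0,0,0,0.4]]]'
python3 - <<'E'
from h import *
plan([.6076,.293,.08],28.0)
c=eyes.capture("wrist"); cv2.imwrite("pics/w4.png",c["img"][:,:,::-1]); W=wcloud(c)
s=bot.state(); seg(W,"packer",s["position"][:2],.06,s["position"][2]-.005,s["position"][2]+.02)
seg(W,"bolster",(.607,.293),.065,.020,.031)
E
```

```text
time: 8.38
position: [0.6043, 0.2929, 0.1297]
tcp_rot: [0.514, 0.858, -0.001, -0.0]
ft_force: [-0.5, -1.0, -5.3]
opening: 0.567
t 8.38 pos [0.6043 0.2929 0.1297] jaw heading 28.2 toolz [-0.0013 -0.0013 -1.    ] q6 -0.21 F [-0.5 -1.  -5.3] open 0.567
shift [-0.036  0.076  1.243] turn [-0.013  0.004  0.026]
packer 16858 z 0.1353 mean [0.6011 0.2982] circ 604.2 292.5 46.7 rect [604.7 291.3] [76.2 83.7] 28.3
bolster 3485 z 0.0254 mean [0.5974 0.3205] circ 607.7 293.8 49.6 rect [606.3 315.7] [98.9 53.7] 3.7
```

View pics/w4.png

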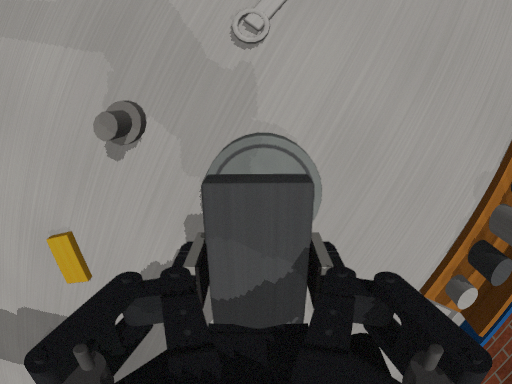

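```bash
python3 - <<'E'
from h import *
c=eyes.capture("wrist"); W=wcloud(c)
s=bot.state(); M=R.from_quat(s["tcp_rot"]).as_matrix(); T=(W-s["position"])@M
m=(np.abs(T[...,1])<.018)&(T[...,2]<-.002)&(T[...,2]>-.011)&(np.abs(T[...,0])<.06); p=T[m]
print("x ext",np.percentile(p[:,0],[0.2,1,99,99.8]).round(4),"z",np.median(p[:,2]).round(4))
# lateral: rows near -x end, free of fingers
q=T[(T[...,0]<-.025)&(T[...,0]>-.04)&(T[...,2]<-.002)&(T[...,2]>-.011)&(abs(T[...,1])<.06)]
print("y ext",q[:,1].min(),q[:,1].max())
plan([.6078,.293,.08],28.0)
# circle fit bolster edge
Wb=(np.hypot(W[...,0]-.6078,W[...,1]-.293)<.06)&(abs(W[...,2]-.0254)<.003)
cont=max(cv2.findContours(Wb.astype(np.uint8),cv2.RETR_EXTERNAL,cv2.CHAIN_APPROX_NONE)[0],key=len)[:,0]
P=W[cont[:,1],cont[:,0]][:,:2]
for _ in range(6):
    A=np.c_[2*P,np.ones(len(P))]; x=np.linalg.lstsq(A,(P**2).sum(1),rcond=None)[0]; r=np.sqrt(x[2]+x[0]**2+x[1]**2)
    e=np.hypot(*(P-x[:2]).T)-.05; 
    if _==0: e=np.hypot(*(P-[.6078,.293]).T)-.05
    P=P[abs(e)<.003]
print("bolster fit",x[:2],r,len(P))
E
```

```text
x ext [-0.0418 -0.0401  0.0398  0.04  ] z -0.0053
y ext -0.025540435710435155 0.02448955756944033
t 8.47 pos [0.6047 0.2928 0.1303] jaw heading 28.2 toolz [-5.e-04 -7.e-04 -1.e+00] q6 -0.21 F [-0.9 -0.6 -4.5] open 0.565
shift [-0.031  0.072  1.257] turn [-0.006  0.003  0.019]
bolster fit [0.60773376 0.29360945] 0.04876381273572591 188
```

```bash
python3 -m handwheel '[[[-0.02,0.08,0.4,0,0,0,0.4],[-0.02,0.08,1.2,0,0,0,0.4],[-0.02,0.08,1.8,0,0,0,0.4],[-0.02,0.08,2.1,0,0,0,0.4],[-0.02,0.08,2.2,0,0,0,0.4],[-0.02,0.08,2.2,0,0,0,0.4],[-0.02,0.08,2.2,0,0,0,0.4]]]'; python3 -c "
from h import *
plan([.6078,.2933,.038],28)"
```

```text
time: 9.35
position: [0.6085, 0.2954, 0.0437]
tcp_rot: [0.513, 0.858, 0.001, 0.001]
ft_force: [-0.5, 0.6, -4.9]
opening: 0.565
t 9.35 pos [0.6085 0.2954 0.0437] jaw heading 28.2 toolz [ 2.1e-03  6.0e-04 -1.0e+00] q6 -0.21 F [-0.5  0.6 -4.9] open 0.565
shift [-0.038 -0.041  0.143] turn [0.015 0.003 0.031]
```

```bash
python3 -m handwheel '[[[-0.035,-0.04,0.04,0,0,0,0.4],[-0.035,-0.04,0.1,0,0,0,0.4],[-0.035,-0.04,0.14,0,0,0,0.4],[-0.035,-0.04,0.14,0,0,0,0.4],[-0.035,-0.04,0.14,0,0,0,0.4]]]'; python3 -c "
from h import *
plan([.6078,.2933,.038],28)"
```

```text
time: 9.98
position: [0.6069, 0.2932, 0.0376]
tcp_rot: [0.513, 0.858, 0.0, 0.0]
ft_force: [-3.5, -2.2, 3.4]
opening: 0.571
t 9.97 pos [0.6069 0.2932 0.0376] jaw heading 28.3 toolz [ 3.e-04 -1.e-04 -1.e+00] q6 -0.21 F [-3.5 -2.2  3.4] open 0.571
shift [-0.007  0.021 -0.011] turn [0.001 0.001 0.032]
```

```bash
python3 -m handwheel '[[[0,0,0,0,0,0,0.6],[0,0,0,0,0,0,0.72],[0,0,0,0,0,0,0.72],[0,0,-0.5,0,0,0,0.72],[0,0,-1.5,0,0,0,0.72],[0,0,-3,0,0,0,0.72],[0,0,-3.5,0,0,0,0.72],[0,0,-3.5,0,0,0,0.72],[0,0,-3.5,0,0,0,0.72]]]'
cat >> h.py <<'E'
def circfit(W,xy,r0,z,dz=.003):
    B=(np.hypot(W[...,0]-xy[0],W[...,1]-xy[1])<r0+.01)&(abs(W[...,2]-z)<dz)
    cont=max(cv2.findContours(B.astype(np.uint8),cv2.RETR_EXTERNAL,cv2.CHAIN_APPROX_NONE)[0],key=len)[:,0]
    P=W[cont[:,1],cont[:,0]][:,:2]; c0=np.array(xy)
    for _ in range(8):
        P=P[abs(np.hypot(*(P-c0).T)-r0)<(.006 if _<2 else .0025)]
        A=np.c_[2*P,np.ones(len(P))]; x=np.linalg.lstsq(A,(P**2).sum(1),rcond=None)[0]; c0=x[:2]
    print("circ",c0.round(4),np.sqrt(x[2]+c0@c0).round(4),len(P)); return c0
E
python3 - <<'E'
from h import *
c=eyes.capture("wrist"); cv2.imwrite("pics/w5.png",c["img"][:,:,::-1]); W=wcloud(c)
plan([.634,-.276,.15],28.0)
seg(W,"packer",(.6078,.293),.055,.038,.048)
circfit(W,(.6078,.293),.05,.0254)
E
```

```text
time: 11.1
position: [0.6063, 0.293, 0.1761]
tcp_rot: [0.513, 0.858, -0.001, -0.001]
ft_force: [0.6, -0.3, 0.1]
opening: 0.717
t 11.15 pos [0.606  0.2929 0.1754] jaw heading 28.2 toolz [-2.7e-03 -8.0e-04 -1.0e+00] q6 -0.21 F [-0.2 -0.3  0.5] open 0.719
shift [-12.86   -6.113   0.645] turn [-0.019 -0.004  0.031]
packer 4743 z 0.0431 mean [0.6066 0.2927] circ 607.5 290.8 48.1 rect [607.5 290.7] [50.3 84.2] 28.3
circ [0.6081 0.2934] 0.0491 230
```

View pics/w5.png

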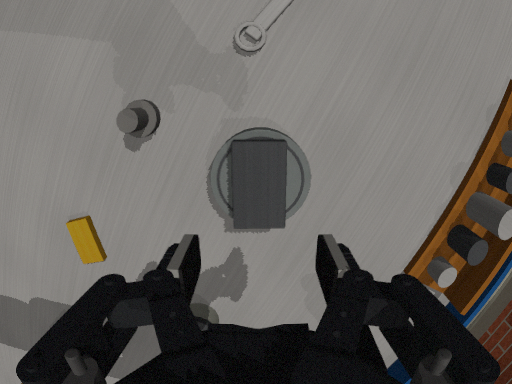

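```bash
python3 -m handwheel '[[[-1,0,-0.8,0,0,0,1],[-1,0,-0.8,0,0,0,1],[-1,0,-0.8,0,0,0,1],[-1,0,-0.8,0,0,0,1]]]'
python3 - <<'E'
from h import *
c=eyes.capture("wrist"); cv2.imwrite("pics/w6.png",c["img"][:,:,::-1]); W=wcloud(c)
plan()
seg(W,"packer",(.6078,.293),.055,.038,.048)
circfit(W,(.6078,.293),.05,.0254)
c=eyes.capture("side"); W=cloud(c); seg(W,"packer",(.6078,.293),.055,.038,.048)
circfit(W,(.6078,.293),.05,.025)
cv2.imwrite("pics/s6.png",cv2.resize(c["img"][250:350,180:320,::-1],None,fx=5,fy=5))
E
```

```text
time: 11.65
position: [0.6247, 0.2584, 0.2071]
tcp_rot: [0.513, 0.858, -0.001, -0.001]
ft_force: [0.0, 0.5, 0.5]
opening: 0.996
t 11.70 pos [0.6248 0.2585 0.2074] jaw heading 28.3 toolz [-2.6e-03 -3.0e-04 -1.0e+00] q6 -0.27 F [-0.6 -0.   0.4] open 0.999
packer 4148 z 0.0431 mean [0.6071 0.2919] circ 607.6 291.2 48.2 rect [607.5 291. ] [50.4 83.2] 28.2
circ [0.6079 0.2933] 0.049 223
packer 536 z 0.0413 mean [0.6088 0.2968] circ 609.8 294.9 47.3 rect [609.5 294.6] [50.6 85.8] 28.8
circ [0.6099 0.2982] 0.0487 24
```

View pics/w6.png

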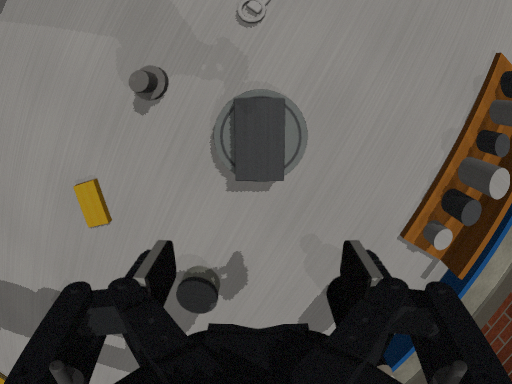

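View pics/s6.png

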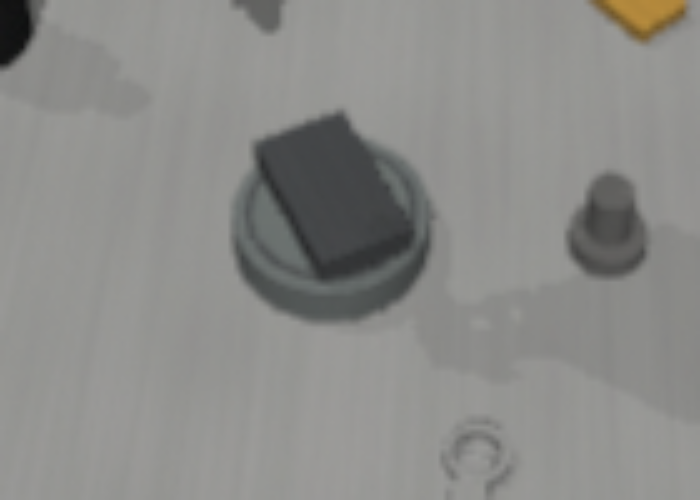

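The packer sits about 2 mm short along its length, seen by both the wrist and side views. I'll re-grip and nudge it before stacking on it.

```bash
python3 - <<'E'
from h import *
plan([.6075,.2908,.09],28.2)
E
```

```text
t 11.75 pos [0.625  0.2585 0.2077] jaw heading 28.3 toolz [-2.1e-03 -3.0e-04 -1.0e+00] q6 -0.27 F [0.8 0.7 0.2] open 1.002
shift [0.915 0.003 2.943] turn [-0.015 -0.005  0.013]
```

```bash
python3 -m handwheel '[[[0.92,0,1.5,0,0,0,0.72],[0.92,0,2.9,0,0,0,0.72],[0.92,0,2.9,0,0,0,0.72],[0.92,0,2.9,0,0,0,0.72]]]'; python3 -c "
from h import *
plan([.6075,.2908,.0385],28.2)"
```

```text
time: 12.25
position: [0.6096, 0.2907, 0.0947]
tcp_rot: [0.513, 0.858, 0.001, 0.001]
ft_force: [0.8, -0.3, 0.5]
opening: 0.724
t 12.25 pos [0.6096 0.2907 0.0947] jaw heading 28.3 toolz [ 2.1e-03  4.0e-04 -1.0e+00] q6 -0.21 F [ 0.8 -0.3  0.5] open 0.724
shift [ 0.029 -0.049  1.405] turn [0.015 0.004 0.008]
```

```bash
python3 -m handwheel '[[[0,0,1,0,0,0,0.72],[0,0,1.25,0,0,0,0.72],[0,0,1.25,0,0,0,0.72],[0,0,1.25,0,0,0,0.72],[0,0,1.25,0,0,0,0.72]]]'; python3 -c "
from h import *
plan([.6075,.2908,.0385],28.2)"
```

```text
time: 12.88
position: [0.6094, 0.2906, 0.0445]
tcp_rot: [0.513, 0.858, 0.001, 0.001]
ft_force: [0.3, 0.1, 0.3]
opening: 0.719
t 12.88 pos [0.6094 0.2906 0.0445] jaw heading 28.2 toolz [ 2.5e-03  7.0e-04 -1.0e+00] q6 -0.21 F [0.3 0.1 0.3] open 0.719
shift [ 0.027 -0.04   0.151] turn [0.018 0.004 0.006]
```

```bash
python3 -m handwheel '[[[0.025,-0.04,0.13,0,0,0,0.72],[0.025,-0.04,0.13,0,0,0,0.65],[0.025,-0.04,0.13,0,0,0,0.5],[0.025,-0.04,0.13,0,0,0,0.4],[0.025,-0.04,0.13,0,0,0,0.4],[0.025,-0.04,0.03,0,0,0,0.4],[0.07,0,0.03,0,0,0,0.4],[0.07,0,0.03,0,0,0,0.4],[0.07,0,0.1,0,0,0,0.4],[0.07,0,0.14,0,0,0,0.4],[0.07,0,0.14,0,0,0,0.4]]]'; python3 -c "
from h import *
plan([.608,.2931,.0385],28.2)"
```

```text
time: 14.25
position: [0.6069, 0.2928, 0.0382]
tcp_rot: [0.513, 0.858, -0.0, -0.0]
ft_force: [-3.9, -1.6, 4.8]
opening: 0.574
t 14.25 pos [0.6069 0.2928 0.0382] jaw heading 28.3 toolz [-1.e-04 -1.e-04 -1.e+00] q6 -0.21 F [-3.9 -1.6  4.8] open 0.574
shift [-0.006  0.028 -0.008] turn [-0.001  0.     0.007]
```

```bash
python3 -m handwheel '[[[0,0.0,0,0,0,0,0.6],[0,0,0,0,0,0,0.72],[0,0,0,0,0,0,0.72],[0,0,-0.5,0,0,0,0.8],[0,0,-1.5,0,0,0,1],[0,0,-3,0,0,0,1],[-1,0,-3.8,0,0,0,1],[-1,0,-4.2,0,0,0,1],[-1,0,-4.2,0,0,0,1]]]'
python3 - <<'E'
from h import *
c=eyes.capture("wrist"); W=wcloud(c)
plan([.634,-.24,.22],28.0)
seg(W,"packer",(.6078,.293),.055,.038,.048)
circfit(W,(.6078,.293),.05,.0254)
E
```

```text
time: 15.38
position: [0.6266, 0.2579, 0.2076]
tcp_rot: [0.513, 0.858, 0.001, 0.001]
ft_force: [-0.2, -0.7, 0.1]
opening: 0.997
t 15.43 pos [0.6257 0.2581 0.2057] jaw heading 28.3 toolz [ 3.e-04  6.e-04 -1.e+00] q6 -0.27 F [ 0.6  0.3 -0.4] open 1.002
shift [-11.067  -5.712  -0.364] turn [ 0.004 -0.003  0.032]
packer 4150 z 0.0431 mean [0.6063 0.2931] circ 606.4 292.6 47.7 rect [606.7 292.2] [50.6 83.4] 27.7
circ [0.6079 0.2933] 0.049 135
```

```bash
python3 -m handwheel '[[[-11,-5.7,0,0,0,0,1],[-11,-5.7,0,0,0,0,1],[-11,-5.7,0,0,0,0,1],[-11,-5.7,0,0,0,0,1],[-11,-5.7,0,0,0,0,1],[-11,-5.7,0,0,0,0,1],[-11,-5.7,0.5,0,0,0,0.85],[-11,-5.7,1,0,0,0,0.85],[-11,-5.7,1.5,0,0,0,0.85],[-11,-5.7,1.5,0,0,0,0.85],[-11,-5.7,1.5,0,0,0,0.85],[-11,-5.7,1.5,0,0,0,0.85]]]'
python3 - <<'E'
from h import *
c=eyes.capture("wrist"); cv2.imwrite("pics/w7.png",c["img"][:,:,::-1]); W=wcloud(c)
seg(W,"die",(.634,-.275),.05,.014,.026)
x=circfit(W,(.634,-.275),.028,.02)
plan([x[0],x[1],.08],28.0)
E
```

```text
time: 16.92
position: [0.6343, -0.2368, 0.1466]
tcp_rot: [0.512, 0.859, 0.0, 0.001]
ft_force: [-0.4, 0.1, 0.1]
opening: 0.849
die 2578 z 0.0204 mean [ 0.6336 -0.2745] circ 634.1 -276.1 27.9 rect [ 633.9 -276.1] [54.8 54.8] 26.9
circ [ 0.6341 -0.276 ] 0.0271 162
t 16.98 pos [ 0.6343 -0.237   0.1466] jaw heading 28.3 toolz [ 0.0018 -0.001  -1.    ] q6 -1.02 F [-0.4  0.5  0.9] open 0.852
shift [-0.854 -0.468  1.667] turn [0.008 0.012 0.043]
```

View pics/w7.png

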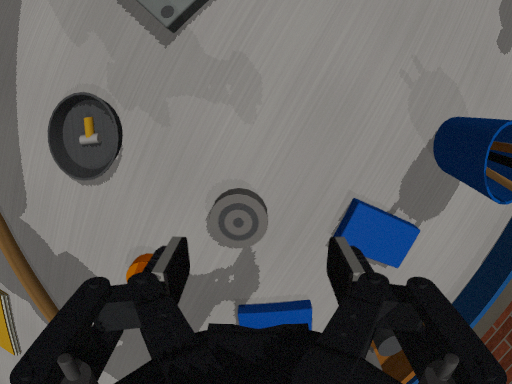

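The grey ringed die is at (238,220) in the wrist view, measuring 54.8 mm across with its top at 20.4 mm.

```bash
python3 -m handwheel '[[[-0.85,-0.47,0.8,0,0,0,0.8],[-0.85,-0.47,1.7,0,0,0,0.8],[-0.85,-0.47,2.2,0,0,0,0.8],[-0.85,-0.47,2.2,0,0,0,0.8],[-0.85,-0.47,2.2,0,0,0,0.8],[-0.85,-0.47,2.2,0,0,0,0.8]]]'
python3 -c "
from h import *
plan([.6341,-.276,.013],28)"
```

```text
time: 17.73
position: [0.6341, -0.277, 0.0593]
tcp_rot: [0.513, 0.858, -0.0, 0.002]
ft_force: [-0.1, -0.4, 0.6]
opening: 0.802
t 17.73 pos [ 0.6341 -0.277   0.0593] jaw heading 28.3 toolz [ 0.0027 -0.0017 -1.    ] q6 -1.07 F [-0.1 -0.4  0.6] open 0.802
shift [0.025 0.009 1.157] turn [0.011 0.02  0.035]
```

```bash
python3 -m handwheel '[[[0.02,0,0.5,0,0,0,0.8],[0.02,0,0.95,0,0,0,0.8],[0.02,0,1.13,0,0,0,0.8],[0.02,0,1.13,0,0,0,0.8],[0.02,0,1.13,0,0,0,0.65],[0.02,0,1.13,0,0,0,0.5],[0.02,0,1.13,0,0,0,0.45],[0.02,0,1.13,0,0,0,0.45],[0.02,0,0.7,0,0,0,0.45],[0.02,0,-0.5,0,0,0,0.45],[0.02,0,-2,0,0,0,0.45],[0.02,0,-2,0,0,0,0.45]]]'
python3 -c "
from h import *
plan([.608,.2933,.15],28)"
```

```text
time: 19.23
position: [0.6354, -0.2781, 0.1446]
tcp_rot: [0.513, 0.858, -0.0, 0.006]
ft_force: [0.8, -0.2, -2.9]
opening: 0.634
t 19.23 pos [ 0.6354 -0.2781  0.1446] jaw heading 28.3 toolz [ 0.0097 -0.0066 -0.9999] q6 -1.07 F [ 0.8 -0.2 -2.9] open 0.634
shift [12.905  6.158 -0.236] turn [0.039 0.074 0.031]
```

```bash
python3 -m handwheel '[[[1,0.5,-0.2,0,0,0,0.45],[2.3,1.1,-0.2,0,0,0,0.45],[3.7,1.75,-0.2,0,0,0,0.45],[5,2.4,-0.2,0,0,0,0.45],[6.3,3,-0.2,0,0,0,0.45],[7.6,3.6,-0.2,0,0,0,0.45],[9,4.3,-0.2,0,0,0,0.45],[10.3,4.9,-0.2,0,0,0,0.45],[11.5,5.5,-0.2,0,0,0,0.45],[12.4,5.9,-0.2,0,0,0,0.45],[12.9,6.15,-0.2,0,0,0,0.45],[12.9,6.15,-0.2,0,0,0,0.45]]]'
python3 -m handwheel '[[[0,0,0.1,0,0,0,0.45],[0,0,0.1,0,0,0,0.45],[0,0,0.1,0,0,0,0.45]]]'
python3 - <<'E'
from h import *
c=eyes.capture("wrist"); cv2.imwrite("pics/w8.png",c["img"][:,:,::-1]); W=wcloud(c)
s=bot.state(); p=s["position"]; seg(W,"die",p[:2],.03,p[2]+.001,p[2]+.02); x=circfit(W,p[:2],.028,p[2]+.007,.006)
circfit(W,(.608,.293),.05,.0254)
M=R.from_quat(s["tcp_rot"]).as_matrix(); T=(W-p)@M
m=(np.abs(T[...,1])<.022)&(T[...,2]<-.001)&(T[...,2]>-.013)&(np.abs(T[...,0])<.03); q=T[m]
print("x ext",np.percentile(q[:,0],[0.2,1,99,99.8]).round(4),"z",np.median(q[:,2]).round(4))
plan([.608,.2933,.08],28)
E
```

```text
time: 20.72
position: [0.6042, 0.2958, 0.1444]
tcp_rot: [0.512, 0.859, -0.001, -0.001]
ft_force: [0.1, -0.7, -4.3]
opening: 0.634
time: 21.1
position: [0.6054, 0.2937, 0.1412]
tcp_rot: [0.514, 0.858, -0.0, -0.0]
ft_force: [-0.0, 0.3, -4.0]
opening: 0.632
die 9856 z 0.1486 mean [0.604  0.2957] circ 605.5 293.9 30.0 rect [605.2 293. ] [55.7 55.5] 74.8
circ [0.6053 0.293 ] 0.0277 370
circ [0.608  0.2933] 0.049 235
x ext [-0.0278 -0.0262  0.0262  0.0267] z -0.0072
t 21.15 pos [0.6054 0.2939 0.1414] jaw heading 28.2 toolz [-0.e+00 -1.e-04 -1.e+00] q6 -0.20 F [ 0.4 -0.9 -3.9] open 0.632
shift [-0.045  0.05   1.534] turn [-0.     0.001  0.022]
```

View pics/w8.png

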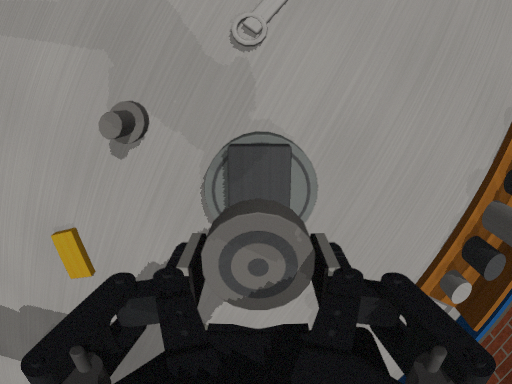

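```bash
python3 -m handwheel '[[[-0.03,0.06,0.7,0,0,0,0.45],[-0.03,0.06,1.5,0,0,0,0.45],[-0.03,0.06,1.9,0,0,0,0.45],[-0.03,0.06,1.9,0,0,0,0.45],[-0.03,0.06,1.9,0,0,0,0.45],[-0.03,0.06,1.9,0,0,0,0.45],[-0.03,0.06,1.9,0,0,0,0.45]]]'
python3 -c "
from h import *
plan([.6081,.294,.0558],28)"
```

```text
time: 22.02
position: [0.6083, 0.2952, 0.0664]
tcp_rot: [0.513, 0.858, 0.001, 0.001]
ft_force: [-0.4, 0.7, -3.6]
opening: 0.631
t 22.02 pos [0.6083 0.2952 0.0664] jaw heading 28.3 toolz [ 1.7e-03  5.0e-04 -1.0e+00] q6 -0.21 F [-0.4  0.7 -3.6] open 0.631
shift [-0.024 -0.019  0.265] turn [0.012 0.003 0.032]
```

```bash
python3 -m handwheel '[[[-0.025,-0.02,0.15,0,0,0,0.45],[-0.025,-0.02,0.22,0,0,0,0.45],[-0.025,-0.02,0.27,0,0,0,0.45],[-0.025,-0.02,0.27,0,0,0,0.45],[-0.025,-0.02,0.27,0,0,0,0.45]]]'
python3 -c "
from h import *
plan([.6081,.294,.0558],28)"
```

```text
time: 22.65
position: [0.6071, 0.2936, 0.0559]
tcp_rot: [0.513, 0.858, -0.0, -0.0]
ft_force: [-5.0, -2.6, 6.7]
opening: 0.632
t 22.65 pos [0.6071 0.2936 0.0559] jaw heading 28.3 toolz [-3.e-04 -4.e-04 -1.e+00] q6 -0.21 F [-5.  -2.6  6.7] open 0.632
shift [-0.002  0.026  0.003] turn [-0.003  0.001  0.032]
```

```bash
python3 -m handwheel '[[[0,0,-0.02,0,0,0,0.65],[0,0,-0.02,0,0,0,0.78],[0,0,-0.02,0,0,0,0.78],[0,0,-0.5,0,0,0,0.85],[0,0,-1.5,0,0,0,1],[0,0,-2.8,0,0,0,1],[-1,0,-3.6,0,0,0,1],[-1,0,-4,0,0,0,1],[-1,0,-4,0,0,0,1],[-1,0,-4,0,0,0,1]]]'
python3 - <<'E'
from h import *
c=eyes.capture("wrist"); cv2.imwrite("pics/w9.png",c["img"][:,:,::-1]); W=wcloud(c)
plan([.4517,.1158,.15],42)
seg(W,"die",(.608,.293),.055,.058,.068)
circfit(W,(.608,.293),.028,.063)
circfit(W,(.608,.293),.05,.0254)
E
```

```text
time: 23.9
position: [0.6254, 0.2591, 0.2134]
tcp_rot: [0.513, 0.858, -0.001, -0.001]
ft_force: [0.6, -0.9, 0.3]
opening: 0.996
t 23.95 pos [0.6253 0.2591 0.2129] jaw heading 28.3 toolz [-2.9e-03 -4.0e-04 -1.0e+00] q6 -0.27 F [ 0.5 -0.7 -0.2] open 1.001
shift [-1.099 -5.514  1.587] turn [-0.019 -0.01  -1.713]
die 2625 z 0.0634 mean [0.6075 0.2932] circ 607.6 292.8 28.0 rect [607.6 292.9] [54.9 54.8] 37.7
circ [0.6076 0.2928] 0.0271 163
circ [0.6082 0.2933] 0.0489 130
```

View pics/w9.png

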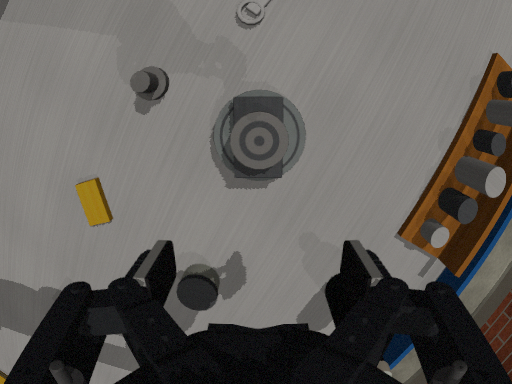

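The die is within 1 mm of centre. The blank shows at (93,202), so it's next.

```bash
python3 -m handwheel '[[[-1.1,-5.5,0,0,0,-1.7,1],[-1.1,-5.5,1.5,0,0,-1.7,0.7],[-1.1,-5.5,1.5,0,0,-1.7,0.7],[-1.1,-5.5,1.5,0,0,-1.7,0.7],[-1.1,-5.5,1.5,0,0,-1.7,0.7],[-1.1,-5.5,1.5,0,0,-1.7,0.7],[-1.1,-5.5,1.5,0,0,-1.7,0.7],[-1.1,-5.5,1.5,0,0,-1.7,0.7]]]'
python3 - <<'E'
from h import *
c=eyes.capture("wrist"); cv2.imwrite("pics/w10.png",c["img"][:,:,::-1]); W=wcloud(c)
seg(W,"blank",(.4517,.1158),.045,.008,.017)
plan([.4519,.1158,.05],42)
E
```

```text
time: 24.95
position: [0.4544, 0.1161, 0.1547]
tcp_rot: [0.408, 0.913, 0.0, 0.0]
ft_force: [-0.8, 0.1, 0.1]
opening: 0.697
blank 2329 z 0.012 mean [0.4508 0.1162] circ 451.1 115.2 34.2 rect [451.5 115.6] [36.1 59.9] 41.3
t 25.00 pos [0.4542 0.1161 0.1546] jaw heading 41.9 toolz [ 4.e-04  0.e+00 -1.e+00] q6 -0.72 F [-0.  -0.1  1. ] open 0.699
shift [ 0.034 -0.048  2.615] turn [ 0.002  0.002 -0.013]
```

View pics/w10.png

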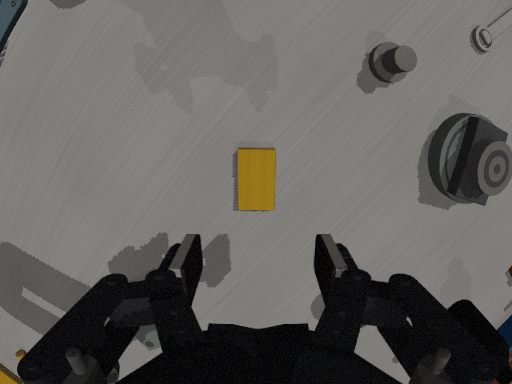

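```bash
python3 -m handwheel '[[[0.03,-0.05,1,0,0,0,0.58],[0.03,-0.05,2.2,0,0,0,0.58],[0.03,-0.05,2.8,0,0,0,0.58],[0.03,-0.05,2.8,0,0,0,0.58],[0.03,-0.05,2.8,0,0,0,0.58],[0.03,-0.05,2.8,0,0,0,0.58]]]'
python3 -c "
from h import *
plan([.4516,.1157,.0140],41.6)"
```

```text
time: 25.75
position: [0.4524, 0.1152, 0.0438]
tcp_rot: [0.408, 0.913, 0.001, 0.001]
ft_force: [-0.0, -0.1, -0.2]
opening: 0.582
t 25.75 pos [0.4524 0.1152 0.0438] jaw heading 41.9 toolz [ 0.0028  0.     -1.    ] q6 -0.72 F [-0.  -0.1 -0.2] open 0.582
shift [ 0.024 -0.01   0.745] turn [0.015 0.013 0.032]
```

```bash
python3 -m handwheel '[[[0.02,-0.01,0.4,0,0,0,0.58],[0.02,-0.01,0.73,0,0,0,0.58],[0.02,-0.01,0.73,0,0,0,0.58],[0.02,-0.01,0.73,0,0,0,0.45],[0.02,-0.01,0.73,0,0,0,0.3],[0.02,-0.01,0.73,0,0,0,0.25],[0.02,-0.01,0.73,0,0,0,0.25]]]' 45
python3 -m handwheel '[[[0,0,-0.5,0,0,0,0.25],[0,0,-1.5,0,0,0,0.25],[0,0,-3,0,0,0,0.25],[0,0,-4,0,0,0,0.25],[0,0,-4,0,0,0,0.25],[0,0,-4,0,0,0,0.25]]]'
python3 - <<'E'
from h import *
c=eyes.capture("wrist"); cv2.imwrite("pics/w11.png",c["img"][:,:,::-1])
plan([.608,.2933,.17],28.3)
E
```

```text
time: 26.62
position: [0.4511, 0.1156, 0.014]
tcp_rot: [0.408, 0.913, 0.0, 0.001]
ft_force: [-1.5, 0.8, 5.7]
opening: 0.405
time: 27.38
position: [0.4494, 0.1154, 0.1723]
tcp_rot: [0.408, 0.913, -0.0, -0.001]
ft_force: [-0.8, -0.3, -2.2]
opening: 0.408
t 27.43 pos [0.449  0.1154 0.1717] jaw heading 41.8 toolz [-3.3e-03 -1.0e-04 -1.0e+00] q6 -0.72 F [-0.1  0.  -2.5] open 0.407
shift [0.661 5.927 0.029] turn [-0.02  -0.013  1.693]
```

View pics/w11.png

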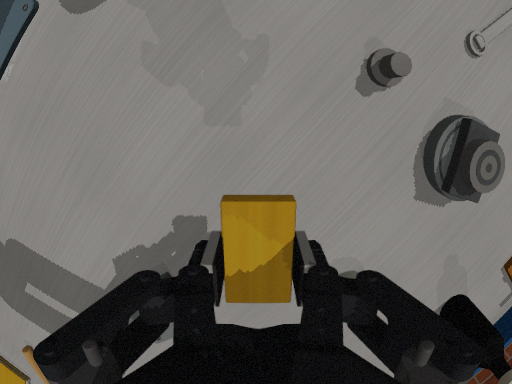

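The blank is held level between the pads at (258,250). I'll carry it to the stack.

```bash
python3 -m handwheel '[[[0.1,1,0,0,0,0.3,0.25],[0.25,2.3,0,0,0,0.7,0.25],[0.4,3.5,0,0,0,1.1,0.25],[0.55,4.7,0,0,0,1.5,0.25],[0.63,5.5,0,0,0,1.7,0.25],[0.66,5.93,0,0,0,1.7,0.25],[0.66,5.93,0,0,0,1.7,0.25],[0.66,5.93,0,0,0,1.7,0.25],[0.66,5.93,0,0,0,1.7,0.25]]]'
python3 - <<'E'
from h import *
c=eyes.capture("wrist"); cv2.imwrite("pics/w12.png",c["img"][:,:,::-1]); W=wcloud(c)
s=bot.state(); p=s["position"]
M=R.from_quat(s["tcp_rot"]).as_matrix(); T=(W-p)@M
m=(np.abs(T[...,1])<.015)&(T[...,2]<.004)&(T[...,2]>-.006)&(np.abs(T[...,0])<.04); q=T[m]
print("x ext",np.percentile(q[:,0],[0.2,1,99,99.8]).round(4),"z",np.percentile(q[:,2],[10,50,90]).round(4))
q=T[(T[...,0]<-.013)&(T[...,0]>-.027)&(T[...,2]<.004)&(T[...,2]>-.006)&(abs(T[...,1])<.05)]
print("y ext",q[:,1].min(),q[:,1].max())
circfit(W,(.608,.293),.05,.0254)
plan([.608,.2933,.10],28.3)
E
```

```text
time: 28.55
position: [0.6088, 0.2927, 0.1728]
tcp_rot: [0.513, 0.858, -0.001, -0.0]
ft_force: [-0.7, 0.6, -2.1]
opening: 0.406
x ext [-0.0305 -0.0298  0.0286  0.0289] z [0.0016 0.0024 0.0031]
y ext -0.01851294286000217 0.017439607170757338
circ [0.6081 0.2935] 0.049 220
t 28.60 pos [0.609  0.2927 0.1732] jaw heading 28.2 toolz [-6.e-04 -3.e-04 -1.e+00] q6 -0.21 F [ 0.1  0.2 -1.2] open 0.407
shift [ 0.024 -0.014  1.83 ] turn [-0.005 -0.    -0.011]
```

View pics/w12.png

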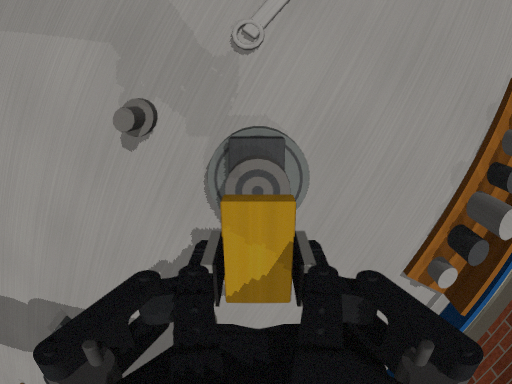

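```bash
python3 -m handwheel '[[[0.04,0,0.7,0,0,0,0.25],[0.04,0,1.5,0,0,0,0.25],[0.04,0,2.1,0,0,0,0.25],[0.04,0,2.1,0,0,0,0.25],[0.04,0,2.1,0,0,0,0.25],[0.04,0,2.1,0,0,0,0.25]]]'
python3 -c "
from h import *
plan([.6086,.2943,.0776],28.3)"
```

```text
time: 29.35
position: [0.6097, 0.295, 0.0912]
tcp_rot: [0.513, 0.858, 0.001, 0.001]
ft_force: [0.5, -0.7, -1.1]
opening: 0.405
t 29.35 pos [0.6097 0.295  0.0912] jaw heading 28.2 toolz [ 3.e-03  9.e-04 -1.e+00] q6 -0.21 F [ 0.5 -0.7 -1.1] open 0.405
shift [-0.003 -0.035  0.34 ] turn [ 0.022  0.005 -0.007]
```

```bash
python3 -m handwheel '[[[-0.005,-0.035,0.15,0,0,0,0.25],[-0.005,-0.035,0.25,0,0,0,0.25],[-0.005,-0.035,0.31,0,0,0,0.25],[-0.005,-0.035,0.33,0,0,0,0.25],[-0.005,-0.035,0.33,0,0,0,0.25],[-0.005,-0.035,0.33,0,0,0,0.25]]]'
python3 -c "
from h import *
plan([.6086,.2943,.0776],28.3)"
```

```text
time: 30.1
position: [0.6073, 0.2939, 0.0771]
tcp_rot: [0.513, 0.858, -0.0, -0.0]
ft_force: [-4.3, -2.3, 5.3]
opening: 0.41
t 30.10 pos [0.6073 0.2939 0.0771] jaw heading 28.3 toolz [-2.e-04 -2.e-04 -1.e+00] q6 -0.21 F [-4.3 -2.3  5.3] open 0.410
shift [-0.007  0.033 -0.012] turn [-0.002  0.001 -0.005]
```

```bash
python3 -m handwheel '[[[0,0.02,-0.01,0,0,0,0.43],[0,0.02,-0.02,0,0,0,0.58],[0,0.02,-0.02,0,0,0,0.6],[0,0.02,-0.5,0,0,0,0.7],[0,0,-1.5,0,0,0,1],[0,0,-2.5,0,0,0,1],[-1,0,-3.2,0,0,0,1],[-1,0,-3.6,0,0,0,1],[-1,0,-3.6,0,0,0,1],[-1,0,-3.6,0,0,0,1]]]'
python3 - <<'E'
from h import *
c=eyes.capture("wrist"); cv2.imwrite("pics/w13.png",c["img"][:,:,::-1]); W=wcloud(c)
plan([.4687,.2896,.15],28)
seg(W,"blank",(.608,.293),.045,.070,.081)
seg(W,"packer",(.608,.293),.055,.038,.048)
circfit(W,(.608,.293),.05,.0254)
seg(W,"stem",(.4687,.2896),.03,.038,.05)
seg(W,"foot",(.4687,.2896),.03,.01,.05)
E
```

```text
time: 31.35
position: [0.6256, 0.2594, 0.2192]
tcp_rot: [0.513, 0.858, -0.0, -0.001]
ft_force: [-0.3, 0.8, -0.5]
opening: 1.003
t 31.40 pos [0.6254 0.2594 0.2188] jaw heading 28.3 toolz [-2.4e-03 -3.0e-04 -1.0e+00] q6 -0.27 F [ 0.4 -0.5 -0.1] open 1.001
shift [ 2.521 -3.087  1.729] turn [-0.016 -0.006  0.037]
blank 2471 z 0.0751 mean [0.6074 0.2936] circ 607.6 293.0 34.2 rect [607.5 293. ] [36.3 59.5] 28.3
packer 1047 z 0.0431 mean [0.5998 0.3023] circ 606.6 292.5 47.9 rect [606.8 292.4] [50.2 83.3] 28.3
circ [0.6092 0.2938] 0.0482 47
stem 369 z 0.044 mean [0.4698 0.29  ] circ 469.1 289.8 12.1 rect [469.5 289.8] [23.2 22.7] 56.5
foot 909 z 0.0247 mean [0.4735 0.2911] circ 469.2 289.7 19.9 rect [471.9 290.2] [33.7 39.4] 13.9
```

View pics/w13.png

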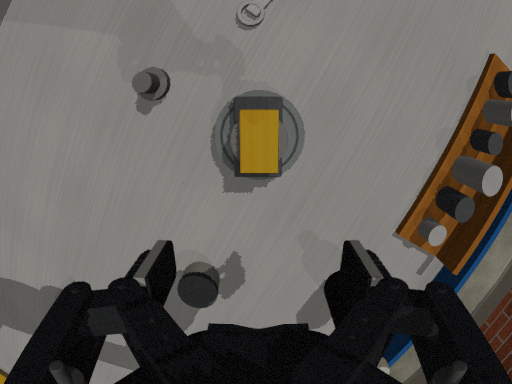

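The blank is centred (607.5, 293.0) and level with its top at 75.1 mm. The punch shows at (151,85), so it's next.

```bash
python3 -m handwheel '[[[1,-1.5,0,0,0,0,0.7],[2,-3.1,0,0,0,0,0.6],[2,-3.1,1,0,0,0,0.6],[2,-3.1,1.8,0,0,0,0.6],[2,-3.1,1.8,0,0,0,0.6],[2,-3.1,1.8,0,0,0,0.6],[2,-3.1,1.8,0,0,0,0.6]]]'
python3 - <<'E'
from h import *
c=eyes.capture("wrist"); cv2.imwrite("pics/w14.png",c["img"][:,:,::-1]); W=wcloud(c)
seg(W,"stem",(.4687,.2896),.03,.038,.05)
seg(W,"foot",(.4687,.2896),.03,.01,.018)
x=circfit(W,(.4687,.2896),.012,.044)
plan([x[0],x[1],.09],28.2)
E
```

```text
time: 32.28
position: [0.4806, 0.2709, 0.1493]
tcp_rot: [0.513, 0.858, 0.001, 0.001]
ft_force: [0.4, -0.2, -0.2]
opening: 0.602
stem 666 z 0.044 mean [0.4679 0.2902] circ 468.1 289.8 12.0 rect [468.1 289.8] [21.9 23.4] 28.3
foot 703 z 0.0141 mean [0.466  0.2943] circ 468.4 289.7 20.1 rect [467.9 289.9] [39.3 38.2] 22.4
circ [0.4682 0.2898] 0.0114 82
t 32.33 pos [0.4805 0.2708 0.1493] jaw heading 28.2 toolz [ 2.2e-03  7.0e-04 -1.0e+00] q6 -0.18 F [-0.8  0.8 -1. ] open 0.600
shift [ 0.564 -0.051  1.482] turn [0.016 0.003 0.005]
```

View pics/w14.png

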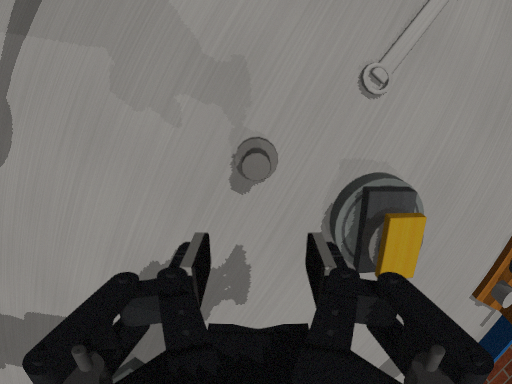

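```bash
python3 -m handwheel '[[[0.56,-0.05,0.6,0,0,0,0.5],[0.56,-0.05,1.5,0,0,0,0.5],[0.56,-0.05,2.0,0,0,0,0.5],[0.56,-0.05,2.0,0,0,0,0.5],[0.56,-0.05,2.0,0,0,0,0.5],[0.56,-0.05,2.0,0,0,0,0.5]]]'
python3 -c "
from h import *
plan([.4682,.2898,.031],28.2)"
```

```text
time: 33.08
position: [0.4681, 0.2896, 0.0695]
tcp_rot: [0.513, 0.858, 0.001, 0.001]
ft_force: [0.2, -0.7, 0.0]
opening: 0.502
t 33.08 pos [0.4681 0.2896 0.0695] jaw heading 28.2 toolz [ 2.5e-03  9.0e-04 -1.0e+00] q6 -0.14 F [ 0.2 -0.7  0. ] open 0.502
shift [0.003 0.002 0.963] turn [0.019 0.002 0.005]
```

```bash
python3 -m handwheel '[[[0,0,0.5,0,0,0,0.5],[0,0,0.93,0,0,0,0.5],[0,0,0.93,0,0,0,0.5],[0,0,0.93,0,0,0,0.5],[0,0,0.93,0,0,0,0.35],[0,0,0.93,0,0,0,0.2],[0,0,0.93,0,0,0,0.15],[0,0,0.93,0,0,0,0.15],[0,0,0.93,0,0,0,0.15]]]' 45
python3 -m handwheel '[[[0,0,-0.5,0,0,0,0.15],[0,0,-1.5,0,0,0,0.15],[0,0,-3,0,0,0,0.15],[0,0,-4.2,0,0,0,0.15],[0,0,-4.2,0,0,0,0.15],[0,0,-4.2,0,0,0,0.15]]]'
python3 - <<'E'
from h import *
c=eyes.capture("wrist"); cv2.imwrite("pics/w15.png",c["img"][:,:,::-1])
plan([.608,.2933,.2],28.3)
E
```

```text
time: 34.2
position: [0.4679, 0.2897, 0.032]
tcp_rot: [0.513, 0.858, 0.001, 0.001]
ft_force: [-0.7, -0.1, 6.4]
opening: 0.264
time: 34.95
position: [0.4661, 0.289, 0.1978]
tcp_rot: [0.513, 0.858, -0.001, -0.001]
ft_force: [-0.2, -0.5, -2.8]
opening: 0.267
t 35.00 pos [0.4657 0.2888 0.197 ] jaw heading 28.2 toolz [-0.0035 -0.0013 -1.    ] q6 -0.14 F [ 0.  -0.1 -2.6] open 0.267
shift [-1.585  3.186 -0.087] turn [-0.026 -0.004 -0.007]
```

View pics/w15.png

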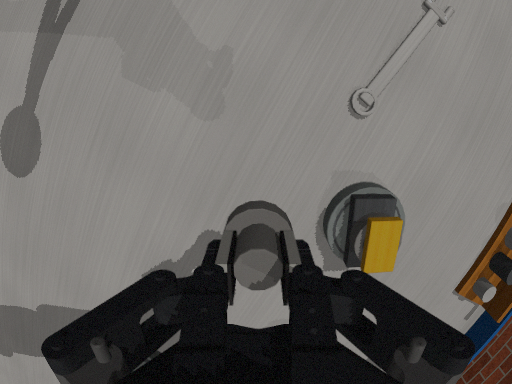

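```bash
python3 -m handwheel '[[[-0.4,0.8,0,0,0,0,0.15],[-0.8,1.6,0,0,0,0,0.15],[-1.2,2.4,0,0,0,0,0.15],[-1.5,3,0,0,0,0,0.15],[-1.58,3.18,0,0,0,0,0.15],[-1.58,3.18,0,0,0,0,0.15],[-1.58,3.18,0,0,0,0,0.15],[-1.58,3.18,0,0,0,0,0.15]]]'
python3 - <<'E'
from h import *
c=eyes.capture("wrist"); cv2.imwrite("pics/w16.png",c["img"][:,:,::-1]); W=wcloud(c)
s=bot.state(); p=s["position"]; M=R.from_quat(s["tcp_rot"]).as_matrix(); T=(W-p)@M
m=(np.hypot(T[...,0],T[...,1])<.018)&(T[...,2]<-.006)&(T[...,2]>-.022); q=T[m]
g=q[abs(q[:,1])<.008]
print("stem top x",np.percentile(g[:,0],[1,99]).round(4),"y",np.percentile(q[:,1],[1,99]).round(4),"z",np.percentile(q[:,2],[10,50,90]).round(4))
m=(np.hypot(T[...,0],T[...,1])<.026)&(T[...,2]>.010)&(T[...,2]<.024); q=T[m]
f=(q[:,:2]*1000).astype(np.float32); print("foot",len(q),cv2.minEnclosingCircle(f),np.percentile(q[:,2],[10,50,90]).round(4), q[:,0].min())
plan([.608,.2933,.11],28.3)
E
```

```text
time: 36.0
position: [0.6081, 0.2941, 0.1992]
tcp_rot: [0.513, 0.858, -0.0, -0.0]
ft_force: [0.4, 0.4, -1.4]
opening: 0.266
stem top x [-0.0107  0.0117] y [-0.0141  0.0142] z [-0.0156 -0.0118 -0.0096]
foot 1429 ((5.6709489822387695, -0.008821487426757812), 18.706045150756836) [0.0141 0.0182 0.0203] 0.002584149054919024
t 36.05 pos [0.6083 0.2941 0.1993] jaw heading 28.3 toolz [ 1.e-04  1.e-04 -1.e+00] q6 -0.21 F [ 1.2  0.1 -2.4] open 0.261
shift [-0.014 -0.016  2.233] turn [ 0.001 -0.    -0.002]
```

View pics/w16.png

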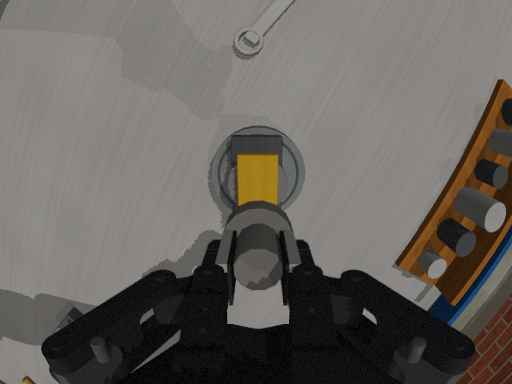

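```bash
python3 -m handwheel '[[[-0.01,-0.01,0.8,0,0,0,0.15],[-0.01,-0.01,1.6,0,0,0,0.15],[-0.01,-0.01,2.0,0,0,0,0.15],[-0.01,-0.01,2.0,0,0,0,0.15],[-0.01,-0.01,2.0,0,0,0,0.15],[-0.01,-0.01,2.0,0,0,0,0.15]]]'
python3 -c "
from h import *
plan([.6087,.2937,.107],28.3)"
```

```text
time: 36.8
position: [0.6098, 0.2936, 0.1206]
tcp_rot: [0.513, 0.858, 0.001, 0.001]
ft_force: [-0.2, 0.3, -2.2]
opening: 0.261
t 36.80 pos [0.6098 0.2936 0.1206] jaw heading 28.3 toolz [ 2.8e-03  8.0e-04 -1.0e+00] q6 -0.21 F [-0.2  0.3 -2.2] open 0.261
shift [ 0.014 -0.024  0.34 ] turn [ 0.02   0.004 -0.006]
```

```bash
python3 -m handwheel '[[[0.01,-0.025,0.15,0,0,0,0.15],[0.01,-0.025,0.25,0,0,0,0.15],[0.01,-0.025,0.31,0,0,0,0.15],[0.01,-0.025,0.33,0,0,0,0.15],[0.01,-0.025,0.33,0,0,0,0.15],[0.01,-0.025,0.33,0,0,0,0.15]]]'
python3 -c "
from h import *
plan([.6082,.2932,.107],28.3)"
```

```text
time: 37.55
position: [0.6074, 0.2931, 0.1071]
tcp_rot: [0.513, 0.858, -0.0, 0.0]
ft_force: [-3.9, -1.1, 6.5]
opening: 0.264
t 37.55 pos [0.6074 0.2931 0.1071] jaw heading 28.3 toolz [-0.e+00 -2.e-04 -1.e+00] q6 -0.21 F [-3.9 -1.1  6.5] open 0.264
shift [-0.007  0.018  0.002] turn [-0.001  0.001 -0.005]
```

```bash
python3 -m handwheel '[[[0,0,-0.01,0,0,0,0.3],[0,0,-0.02,0,0,0,0.45],[0,0,-0.02,0,0,0,0.55],[0,0,-0.4,0,0,0,0.6],[0,0,-1.2,0,0,0,0.7],[0,0,-2.2,0,0,0,1],[-1,0,-2.8,0,0,0,1],[-1.5,0,-3.0,0,0,0,1],[-1.5,0,-3.0,0,0,0,1],[-1.5,0,-3.0,0,0,0,1],[-1.5,0,-3.0,0,0,0,1]]]'
python3 - <<'E'
from h import *
c=eyes.capture("wrist"); cv2.imwrite("pics/w17.png",c["img"][:,:,::-1]); W=wcloud(c)
plan()
seg(W,"stem",(.608,.293),.03,.113,.125)
seg(W,"foot",(.608,.293),.03,.084,.094)
seg(W,"blank",(.608,.293),.045,.070,.081)
seg(W,"packer",(.608,.293),.055,.038,.048)
circfit(W,(.608,.293),.05,.0254)
c=eyes.capture("side"); cv2.imwrite("pics/s17.png",cv2.resize(c["img"][120:345,170:350,::-1],None,fx=2.6,fy=2.6))
W=cloud(c); seg(W,"dish",(.457,-.275),.06,.01,.03); seg(W,"tin",(.631,.085),.05,.03,.05)
E
```

```text
time: 38.92
position: [0.6351, 0.2412, 0.2243]
tcp_rot: [0.513, 0.859, -0.001, -0.001]
ft_force: [0.0, 0.5, -0.6]
opening: 1.003
t 38.98 pos [0.6352 0.2412 0.2245] jaw heading 28.3 toolz [-2.1e-03 -1.0e-04 -1.0e+00] q6 -0.30 F [ 0.  -0.3  0.5] open 0.997
stem 690 z 0.1191 mean [0.6074 0.2927] circ 607.1 292.5 12.0 rect [607.2 292.9] [22.9 23. ] 29.6
foot 846 z 0.0891 mean [0.6068 0.294 ] circ 607.5 292.5 20.0 rect [607.4 292.4] [39.7 38.4] 73.7
blank 991 z 0.075 mean [0.6071 0.2946] circ 607.6 292.6 34.0 rect [608.  293.1] [36.2 60. ] 27.8
packer 993 z 0.043 mean [0.6026 0.2965] circ 606.9 292.7 48.0 rect [606.5 292.4] [49.9 82.9] 28.0
circ [0.6088 0.2936] 0.0486 61
dish 142 z 0.0165 mean [ 0.4601 -0.2731] circ 462.2 -270.3 47.1 rect [ 459.4 -269.4] [92.3 82. ] 89.8
tin 211 z 0.0357 mean [0.6316 0.088 ] circ 631.1 85.2 29.1 rect [632.1  86.3] [52.7 52.1] 74.9
```

View pics/w17.png

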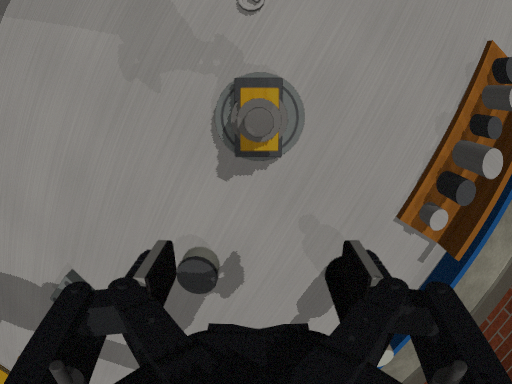

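View pics/s17.png

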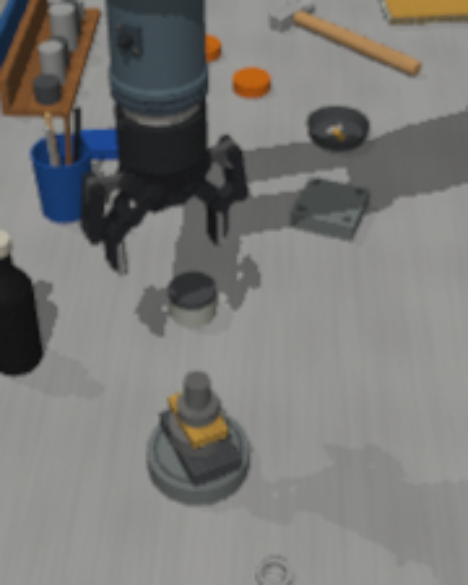

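The stack stands upright. All four layers are at nominal height and within about 1.7 mm of the bolster middle, and the dish and tin are where they were. I'm handing it in.

```bash
python3 -c "
from plant import close_job
print(close_job())"
```

```text
the job is handed in; nothing more can be done
None
```

The job is handed in at about 39 s: packer, die, blank and punch (stem up) are stacked in that order on the round bolster. All four are let go and the gripper is clear above them.

- **Centring:** the last wrist view put the bolster middle at about (608, 293.4) mm.

| Piece | Centre (mm) | Off centre |
|---|---|---|
| Packer | (606.6, 292.4) | about 1.7 mm |
| Die | (607.6, 292.8) | about 0.8 mm |
| Blank | (607.5, 293.0) | about 0.6 mm |
| Punch | (607.2, 292.7) | about 1 mm |

  The die was hidden by then, so its figure is from just after it was placed.
- **Heights:** the top faces measured 43, 63, 75 and 119 mm, as they should.
- **Correction:** the packer first landed about 2 mm off along its length. I gripped it again and moved it before adding the die.
- **Dish and tin:** the side view shows both standing where they were, to within its few millimetres of accuracy. The arm never came near the look-alikes.
- **Checks that disagreed:** the top camera read heights about 4–5 mm too high, and the side camera placed the bolster up to 5 mm away from where the wrist camera did. I used the wrist camera, whose heights matched the given sizes. In the last view the bolster circle was mostly covered, and its fit came out at (608.8, 293.6), about 1 mm from the earlier ones.

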